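# Snap the lock cap onto the closed pill splitter

## Task

Lower the steel pill splitter's hinged lid shut so that the stud stands up through the hole in the lid, then take the ribbed white snap cap from the caddy and press it straight down onto the stud until it clicks, and keep pressing after the click until the spring washer under the cap is squeezed flat against the lid. Finish still holding or touching the cap and pressing it firmly down so that the washer stays flat; do not let go or back off. Leave the mug, bottles, tins and dosing cup where they are.

Things in the scene. Friction and masses are not known exactly. Their poses are not given: they have to be found in the camera images.
- splitter: Steel pill splitter, fixed to the sill (does not move). Base 120 x 84 mm in plan, its top 26 mm up. Origin at the centre of its underside, on the sill; x points from its front to its hinged back, y to its left, z up. With the lid shut the lid's flat upper face is 34 mm above the origin.
- lid (a joint): Hinge of the lid, rad: 0 = shut and level, positive = open (front edge raised). Starts part open, 0.6 to 1.15; stiff hinge friction keeps it wherever it is left; pushing the front edge along its arc takes 1 to 2 N. The lid: a 6 mm steel plate 82 mm wide, reaching 122 mm from the hinge line (136 mm with its 32 mm wide tab); a 24 mm square hole centred 86 mm from the hinge line clears the stud.
- lid_hinge (a point): Point on the lid's hinge line, mid-width: 56 mm behind the splitter's origin (+x) and 31 mm up. The hinge line runs along the splitter's y axis; the lid's mid-plane passes through it.
- lid_edge (a point): Point on the lid's outer (upper when shut) face, on its centre line, 120 mm from the hinge line, on the solid front strip ahead of the hole and washer (106 mm onward): a good place to push. Moves with the lid; its z axis points out of the outer face.
- stud_tip (a point): Top of the fixed upright steel stud, on its axis, 57.5 mm above the sill and 30 mm in front of the splitter's origin. The stud is 13 mm in diameter, its top 6 mm tapering to 6 mm; it stands 23.5 mm above the shut lid. Four small spring balls in its side, 13 mm above the shut lid, make the snap catch.
- cap_center (a point): Centre (half-way up) of the snap cap: a loose ribbed white plastic cap, 39 mm across, 28 mm high, 25 g, flat closed top, open below, standing mouth down on the caddy floor, so its centre is 18 mm above the sill at the start. z up along its axis. Pressed fully home on the shut lid this point is 50.5 mm above the sill (about 52 mm when clicked on but not pressed).
- cap: The same snap cap; origin at the centre of its lower rim. Below it has a 30 mm bore with a lip of 16 mm opening near the mouth. Pushed down the stud, the lip meets the balls about 12 mm above fully home; resistance rises to about 10 N, then drops at the click, about 6 mm above home; for the last 3 mm its rim squeezes the spring washer flat.
- washer (a joint): Spring washer on the lid, round the hole: a dark steel ring 40 mm outside, 28 mm inside, 2.5 mm thick. Value in m: 0 = free (upper face 5.5 mm above the lid), 0.003 = squeezed flat (upper face 2.5 mm above the lid, solid stop). About 3.2 N flattens it; under a clicked-on cap that nobody presses it rests near 0.0015.
- caddy: Shallow white plastic caddy, fixed, 280 (x) x 340 (y) mm, walls 30 mm high and 4 mm thick, floor 4 mm thick. Origin at the centre of its underside. The cap and the dosing cup stand in its far (+x) half, about 60 mm from the centre line, one left, one right; mug, one bottle and the tins stand in its near half.
- mug: White ceramic mug, 76 mm across, 82 mm high, handle to its +y; origin under its centre. Leave alone.
- bottle_a: White bottle, 44 mm across, 85 mm high, in the caddy; origin under its centre. Leave alone.
- bottle_b: White bottle, 44 mm across, 75 mm high, standing about 130 mm in front of the splitter; origin under its centre. Leave alone.
- dose_cup: Small white open-topped dosing cup, 36 mm across, 30 mm high, smooth, mouth up, in the caddy; origin under its centre. Not the cap: leave alone.
- tin0: Lowest of three stacked round pill tins, each 64 mm across and 18 mm high; origin under its centre. Leave alone.
- tin1: Middle tin of the stack; origin under its centre. Leave alone.
- tin2: Top tin of the stack; origin under its centre. Leave alone.
Not all that is in view belongs to the job. What is shaped like the cap but brown or red is not meant. What is shaped like the splitter but red is not meant.

How it is judged:
By the outcome, as a careful person would: the job done as asked, in the order asked, and still so for the second after the job is handed in, while the arm keeps its last pose, push and grip.
It also fails if it takes over 58 s, if anything falls off the work surface, if the arm or the gripper's body presses on something with over 40 N, if the wrist force passes 120 N, or if a joint passes its speed limit or range.

## Robot

A 6-joint arm with a two-finger parallel gripper is mounted at the origin on the work surface. World frame = base frame: x ahead of the robot, y to its left, z up, the work surface at z = 0. Lengths are in m, angles in rad, forces in N, time in s.
With the tool pointing down it reaches from about 0.2 to 0.875 m from the base axis. Payload 3.4 kg.
Tool frame: the origin (TCP) lies at the very end of the fingers, on their centre line; the grasp point (between the pads) lies 19 mm behind it (arm.hold_point_z is the distance from the TCP to the grasp point, in m); x points along the fingers, y is the direction in which the jaws open and shut, and the axes are right-handed (so a half turn about x gives the same grasp; the last joint's range is limited). The gripper opens to 94 mm and grips with 3 to 60 N. Pads are 16 mm wide; open, the fingers measure 119 mm over their backs; the gripper's body (75 mm by 177 mm) begins 78 mm behind the grasp point.
Start: joints at [-1.29, 0.276, 1.505, -0, 1.361, -0.121], TCP at [0.225, -0.529, 0.205] pointing down, gripper open.
Joint ranges: [-2.89, 2.89], [-0.75, 2.08], [0.22, 2.7], [-1.18, 4.32], [0.11, 2.71], [-2.7, 2.7]. Speed limits (rad/s): [2.57, 2.57, 3.14, 3.14, 3.14, 3.14].

## Interface

Orientations are given as a unit quaternion [w, x, y, z].
In Python, from cell import arm gives the robot as it stands.
- The arm moves only by the tool send_rows, never from a script. Its argument "plan" is a list of rows, each a list of 7 numbers: the turn, a rotation vector about the tool's x, y, z in rad, then the shift along the tool's x, y, z in cm, then the finger opening in cm, from 0 to 9.4. A call has 1 to 10 rows; each row shifts and turns the commanded pose from where the row before left it, along the tool's axes as they then stand; what a row does not reach is not made up. A row lasts 1/10 s, in which the tool goes at most 50 mm and 8.59 degrees, less where a joint would pass 70% of its speed; a pose out of reach is approached as far as the arm can. A call is refused whole if a number of a shift passes 5 or a number of a turn 0.15, either way. A call with a gripper value outside its range is refused whole. The fingers move at their own pace and stop on an object; the grip force is fixed at half the most. Time passes only in rows, so rows that do not move let the fingers close. It gives the time, the measured TCP pose, the force and the opening at its end, in the units of the state.
- arm.read_state(): the state, without advancing time (a new reading comes with each control period).
- arm.snapshot(name): name is "scene" or "top" or "wrist"; returns (picture, depth): 400x640x3 uint8, blue, green, red; 400x640 float32, m along the optical axis (not along the pixel's ray), 0 where there is no reading.
- arm.camera_model(name): a dict with "mtx" (3x3 intrinsics, pixels), "xyz" and "orientation" of the camera in the world; the wrist camera has in their place "T_tool_cam" (4x4, takes a point from camera to tool coordinates, whose origin is the TCP and whose axes are the tool frame's). Camera axes: x right, y up, looking along -z (the intrinsics and any distortion apply to the point x, -y, -z); pixel columns grow to the right and rows downward; lengths in m; the calibration is good to about 2 mm. A picture is of the moment at which its call begins: read the wrist's pose just before it. camera_model takes no time and is no camera call.
- arm.sign_off(): hands the job in, once; it reports no verdict.
The state is a dict: "clock": time; "joint_pos": joint angles; "qd": joint speeds; "joint_efforts": joint torques, N m; "position": TCP position; "tcp_rot": TCP orientation; "ft_force": force on the tool from outside, world axes, zero at the start; "wrist_torque": the same for the moment, N m; "finger_gap": opening from 0.0 (shut) to 1.0 (fully open).
Only numpy, scipy, OpenCV 4.12 (cv2) and the standard library are available. Lean on these libraries where they do the work, as an engineer would, in place of code of your own. Each camera call takes 0.05 s, during which the arm holds its last target.

## Working session

There is one attempt and no reset: what is moved stays moved. The work goes in short steps, Python scripts to look and compute and a tool call to move; the robot and the scene stay as the last step left them, time stands still between calls to the robot, and variables do not carry over. Pictures are saved under pics/ and viewed, and the job is handed in when it is done.

Besides the shell and the picture viewer there is one more tool, called in YAML: its name, and indented under it one key for each argument. send_rows: Moves the arm, as the interface text tells. Its arguments: {"type":"object","properties":{"plan":{"type":"array"}},"required":["plan"]}

```bash
ls; mkdir -p pics; cat > h.py <<'E'
import numpy as np, cv2
from scipy.spatial.transform import Rotation as R
from cell import arm
def q2R(q): return R.from_quat([q[1],q[2],q[3],q[0]]).as_matrix()
def cam(name,st=None):
    m=arm.camera_model(name); K=np.array(m["mtx"])
    if "T_tool_cam" in m:
        st=st or arm.read_state(); T=np.eye(4);T[:3,:3]=q2R(st["tcp_rot"]);T[:3,3]=st["position"]
        T=T@np.array(m["T_tool_cam"]); return K,T[:3,:3],T[:3,3]
    return K,q2R(m["orientation"]),np.array(m["xyz"])
def ray(c,u,v):
    K,Rm,t=c; d=np.linalg.inv(K)@[u,v,1]; d=Rm@(d*[1,-1,-1]); return t,d
def onz(c,u,v,z):
    t,d=ray(c,u,v); return t+d*(z-t[2])/d[2]
def cloud(c,dep):
    K,Rm,t=c; v,u=np.mgrid[0:dep.shape[0],0:dep.shape[1]]
    P=np.stack([(u-K[0,2])/K[0,0]*dep,-(v-K[1,2])/K[1,1]*dep,-dep],-1)
    return P@Rm.T+t
def proj(c,p):
    K,Rm,t=c; q=Rm.T@(np.array(p)-t); q=q*[1,-1,-1]; q=K@q; return q[:2]/q[2]
E
python3 - <<'E'
from h import *
print(arm.read_state())
for n in("scene","top","wrist"):
    m=arm.camera_model(n);print(n,m)
    st=arm.read_state()
    p,d=arm.snapshot(n);cv2.imwrite(f"pics/{n}0.png",p);np.savez(f"{n}0.npz",p=p,d=d)
E
```

```text
pics
{'clock': 0.0, 'joint_pos': array([-1.28997742e+00,  2.76566398e-01,  1.50608903e+00, -4.00909284e-05,
        1.36068902e+00, -1.20980090e-01]), 'qd': array([ 0.00064711,  0.0008846 , -0.00036938,  0.0010409 , -0.00067519,
        0.00153149]), 'joint_efforts': array([-9.39551319e-04, -4.04592097e+01, -2.37231159e+01,  6.99412194e-02,
        3.45908641e-02, -1.27282815e-04]), 'position': array([ 0.2247053 , -0.52867601,  0.20463862]), 'tcp_rot': array([-0.14049032, -0.69282096, -0.14172286,  0.69294748]), 'ft_force': array([-0.21969666,  0.46393302,  0.41990249]), 'wrist_torque': array([-0.0167032 , -0.02550138,  0.02345673]), 'finger_gap': 0.9982135510559856}
scene {'mtx': array([[373.97608008,   0.        , 319.62058399],
       [  0.        , 373.97608008, 197.48022733],
       [  0.        ,   0.        ,   1.        ]]), 'xyz': array([ 0.97106395, -0.66020846,  0.53441666]), 'orientation': array([0.84021596, 0.47359602, 0.13437835, 0.22734645])}
top {'mtx': array([[491.34094098,   0.        , 319.71328878],
       [  0.        , 491.34094098, 198.56112724],
       [  0.        ,   0.        ,   1.        ]]), 'xyz': array([ 0.32491724, -0.00242328,  1.45633215]), 'orientation': array([ 0.71372186,  0.06890773, -0.05947784, -0.69448917])}
wrist {'mtx': array([[331.62535579,   0.        , 321.66553894],
       [  0.        , 331.62535579, 201.91907406],
       [  0.        ,   0.        ,   1.        ]]), 'T_tool_cam': array([[-7.90893201e-04,  2.37482902e-01, -9.71391397e-01,
        -1.78241875e-01],
       [ 9.99999655e-01, -5.95732968e-05, -8.28749946e-04,
        -2.01175313e-04],
       [-2.54682930e-04, -9.71391717e-01, -2.37482773e-01,
        -6.82636954e-02],
       [ 0.00000000e+00,  0.00000000e+00,  0.00000000e+00,
         1.00000000e+00]])}
```

View pics/scene0.png

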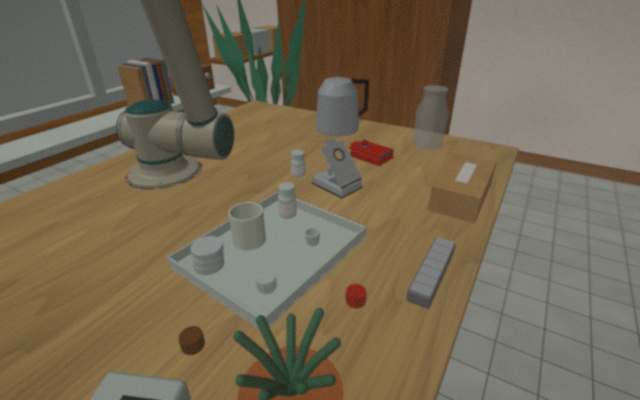

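View pics/top0.png

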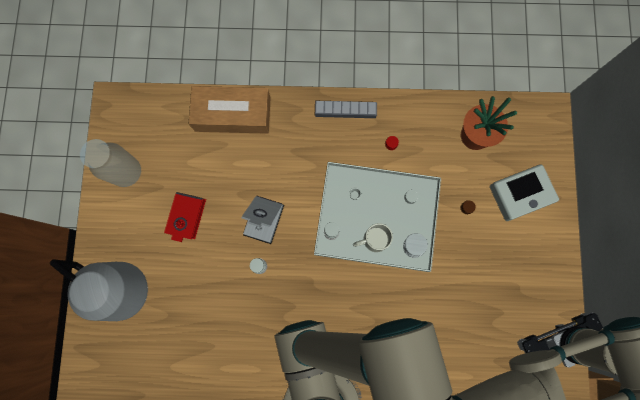

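View pics/wrist0.png

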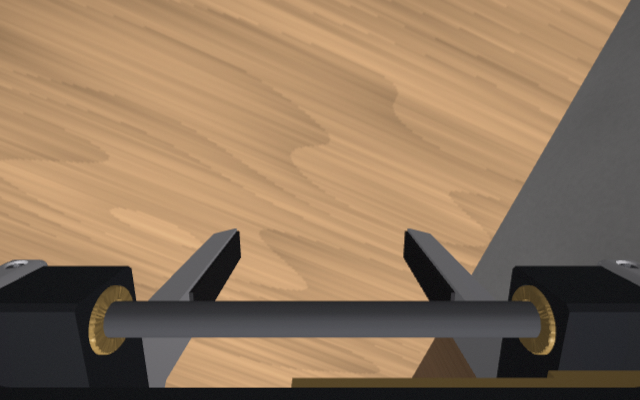

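```bash
python3 - <<'E'
from h import *
p=np.load("top0.npz")["p"];s=np.load("scene0.npz")["p"];d=np.load("top0.npz")["d"]
a=cv2.resize(p[180:280,220:460],None,fx=3.3,fy=3.3,interpolation=cv2.INTER_CUBIC)
b=cv2.resize(s[130:310,170:390],None,fx=3,fy=3,interpolation=cv2.INTER_CUBIC)
cv2.imwrite("pics/c1.png",a);cv2.imwrite("pics/c2.png",b)
c=cam("top");P=cloud(c,d)
for (u,v) in[(355,194),(411,197),(350,194),(258,265),(264,212),(262,232),(385,260),(332,231),(414,244)]:print(u,v,P[v,u].round(4))
E
```

```text
355 194 [ 0.6074 -0.0846  0.0091]
411 197 [ 0.5989 -0.2487  0.0284]
350 194 [ 0.6049 -0.0691  0.0199]
258 265 [0.3854 0.1865 0.0762]
264 212 [0.5333 0.1753 0.0895]
262 232 [0.4833 0.1861 0.0293]
385 260 [ 0.4133 -0.1755  0.007 ]
332 231 [ 0.4847 -0.0175  0.0896]
414 244 [ 0.4577 -0.2515  0.0575]
```

View pics/c1.png

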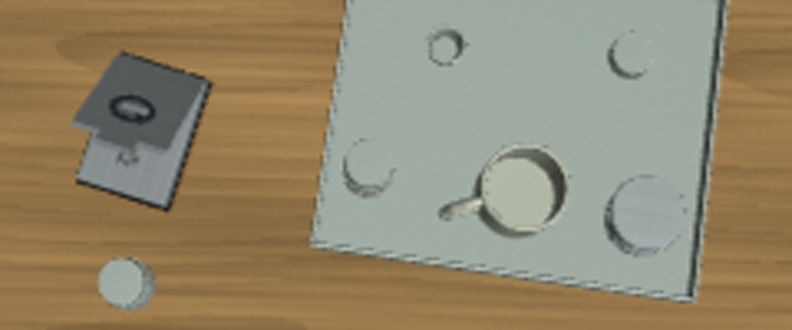

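View pics/c2.png

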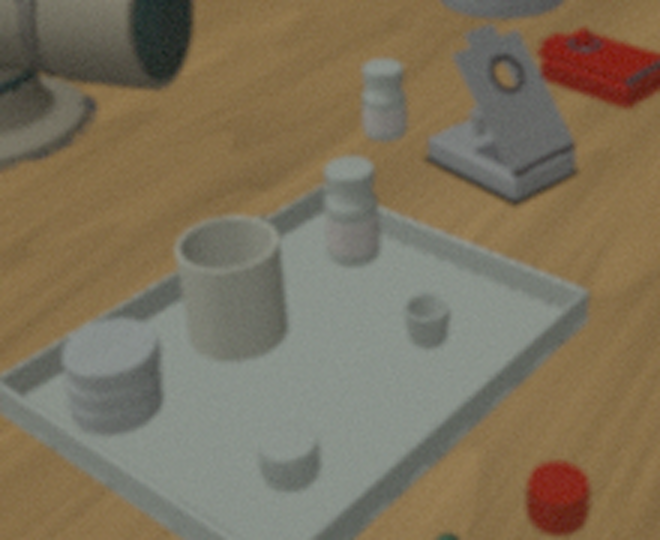

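```bash
python3 - <<'E'
from h import *
st=arm.read_state();print(q2R(st["tcp_rot"]).round(3))
z=np.load("top0.npz");p=z["p"];d=z["d"];c=cam("top");P=cloud(c,d)
# base top
reg=np.zeros(d.shape,bool);reg[190:250,235:290]=1
hsv=cv2.cvtColor(p,cv2.COLOR_BGR2HSV)
m=reg&(hsv[...,1]<60)
b=m&(abs(P[...,2]-0.028)<0.008)
q=P[b][:,:2].astype(np.float32);print(len(q),cv2.minAreaRect(q*1000), np.median(P[b][:,2]))
l=m&(P[...,2]>0.045)
L=P[l];ctr=L.mean(0);u,s,vt=np.linalg.svd(L-ctr);n=vt[2]*np.sign(vt[2,2]);print(len(L),ctr,n,"resid",s[2]/len(L)**.5,"theta",np.arccos(n[2]),"az",np.degrees(np.arctan2(n[1],n[0])))
# cap
reg=np.zeros(d.shape,bool);reg[182:212,396:428]=1
k=reg&(P[...,2]>0.02);Q=P[k];print("cap",len(Q),cv2.minEnclosingCircle((Q[:,:2]*1000).astype(np.float32)),Q.mean(0))
# bottle b
reg=np.zeros(d.shape,bool);reg[250:280,240:275]=1
k=reg&(P[...,2]>0.06);Q=P[k];print("bb",len(Q),Q.mean(0))
E
```

```text
[[-0.     0.391 -0.92 ]
 [ 0.001 -0.92  -0.391]
 [-1.    -0.001 -0.   ]]
453 ((522.8984375, 185.7933349609375), (82.33921813964844, 120.2629165649414), 72.96308135986328) 0.02661329976072846
722 [0.52859082 0.18356852 0.09914892] [0.95037789 0.22851144 0.21110278] resid 0.019726942467127147 theta 1.3580932983579823 az 13.519715004798194
cap 148 ((469.2472839355469, -132.93211364746094), 194.58612060546875) [ 0.59168506 -0.23965038  0.08001628]
bb 169 [0.38489189 0.1891306  0.09137534]
```

Candidates for the cap (top view): the white closed-top disc at (411,197), the open white dosing cup at (355,194), the red cap at (392,143) and the brown cap at (468,207). I choose (411,197), because it is white and closed on top in both crops. The splitter is the grey one at (263,220), not the red one at (185,216).

I'll move over the splitter first.

send_rows:
  plan:
    - [0,0,0,-0.225,-2.635,-2.86,0]
    - [0,0,0,-0.225,-2.635,-2.86,0]
    - [0,0,0,-0.225,-2.635,-2.86,0]
    - [0,0,0,-0.225,-2.635,-2.86,0]
    - [0,0,0,-0.225,-2.635,-2.86,0]
    - [0,0,0,-0.225,-2.635,-2.86,0]
    - [0,0,0,-0.225,-2.635,-2.86,0]
    - [0,0,0,-0.225,-2.635,-2.86,0]
    - [0,0,0,-0.225,-2.635,-2.86,0]
    - [0,0,0,-0.225,-2.635,-2.86,0]

```text
clock: 1.15
position: [0.3853, -0.1733, 0.228]
tcp_rot: [0.141, 0.693, 0.141, -0.693]
ft_force: [0.4, -0.7, 0.2]
finger_gap: 0.183
```

send_rows:
  plan:
    - [0,0,0,-0.225,-2.635,-2.86,0]
    - [0,0,0,-0.225,-2.635,-2.86,0]
    - [0,0,0,-0.225,-2.635,-2.86,0]
    - [0,0,0,-0.225,-2.635,-2.86,0]
    - [0,0,0,-0.225,-2.635,-2.86,0]
    - [0,0,0,-0.225,-2.635,-2.86,0]
    - [0,0,0,-0.225,-2.635,-2.86,0]
    - [0,0,0,-0.225,-2.635,-2.86,0]
    - [0,0,0,-0.225,-2.635,-2.86,0]
    - [0,0,0,-0.225,-2.635,-2.86,0]

```text
clock: 2.15
position: [0.5454, 0.1811, 0.2502]
tcp_rot: [-0.141, -0.693, -0.141, 0.693]
ft_force: [-0.1, 0.1, -0.6]
finger_gap: 0.006
```

send_rows:
  plan:
    - [-0.1435,0,0,0,0,0,0]
    - [-0.1435,0,0,0,0,0,0]
    - [-0.1435,0,0,0,0,0,0]
    - [-0.1435,0,0,0,0,0,0]
    - [-0.1435,0,0,0,0,0,0]
    - [-0.1435,0,0,0,0,0,0]
    - [-0.1435,0,0,0,0,0,0]
    - [-0.1435,0,0,0,0,0,0]
    - [-0.1435,0,0,0,0,0,0]

```text
clock: 3.05
position: [0.545, 0.1794, 0.25]
tcp_rot: [0.531, 0.467, 0.531, -0.467]
ft_force: [-0.3, 0.1, -0.1]
finger_gap: 0.008
```

send_rows:
  plan:
    - [-0.1435,0,0,0,0,0,0]
    - [-0.1435,0,0,0,0,0,0]
    - [-0.1435,0,0,0,0,0,0]
    - [-0.1435,0,0,0,0,0,0]
    - [-0.1435,0,0,0,0,0,0]
    - [-0.1435,0,0,0,0,0,0]
    - [-0.1435,0,0,0,0,0,0]
    - [-0.1435,0,0,0,0,0,0]
    - [0,0,0,0,0,0,0]

```text
clock: 3.95
position: [0.545, 0.1794, 0.2501]
tcp_rot: [0.699, 0.106, 0.699, -0.106]
ft_force: [0.3, 1.0, 0.1]
finger_gap: 0.004
```

```bash
python3 - <<'E'
from h import *
st=arm.read_state();print(st["clock"],st["joint_pos"].round(3),st["position"],q2R(st["tcp_rot"]).round(3),st["ft_force"])
for n in("wrist","scene"):
    p,d=arm.snapshot(n);cv2.imwrite(f"pics/{n}1.png",p);np.savez(f"{n}1.npz",p=p,d=d,pos=st["position"],rot=st["tcp_rot"])
E
```

```text
3.95 [ 0.197  0.253  1.427 -0.     1.462 -1.073] [0.5450149  0.17944296 0.25009727] [[-0.001  0.296  0.955]
 [-0.     0.955 -0.296]
 [-1.    -0.    -0.001]] [0.25192139 0.99448047 0.12997999]
```

View pics/wrist1.png

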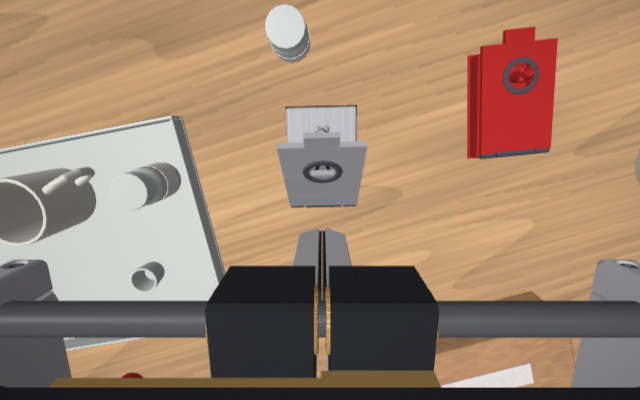

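View pics/scene1.png

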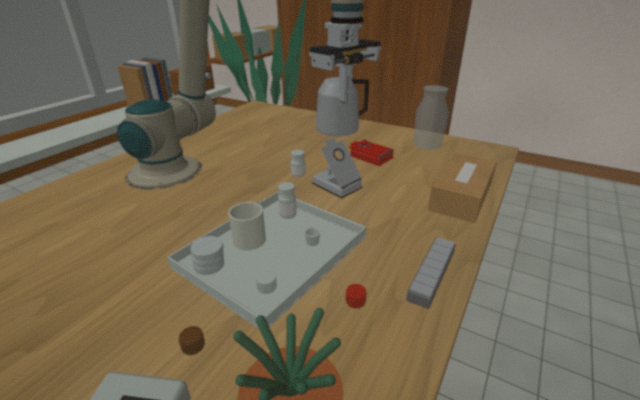

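The wrist view shows the grey splitter at about (322,155): lid open, tab at the top (322,138), hinge at row 207. It is nearly square to the tool. I'll measure it now.

```bash
python3 - <<'E'
from h import *
z=np.load("wrist1.npz");p=z["p"];d=z["d"]
c=cam("wrist",dict(position=z["pos"],tcp_rot=z["rot"]));P=cloud(c,d)
cv2.imwrite("pics/c3.png",cv2.resize(p[90:225,260:390],None,fx=4,fy=4,interpolation=cv2.INTER_CUBIC))
o=np.array([.5229,.1858,0]);a=np.radians(-17.04);ex=np.array([np.cos(a),np.sin(a),0]);ey=np.array([-ex[1],ex[0],0])
L=lambda q:np.c_[(q-o)@ex,(q-o)@ey,q[:,2]]
for v in range(104,212,6):
    print(v,[ (L(P[v,u][None])[0]*1000).round(0).tolist() for u in(292,322,350)])
# corners
for n,uv,zz in [("frontL",(286,106),.026),("frontR",(357,106),.026),("hingeL",(289,207),.034),("hingeR",(357,207),.034)]:
    print(n,(L(onz(c,*uv,zz)[None])[0]*1000).round(1), onz(c,*uv,zz).round(4))
# lid plane fit
q=np.vstack([P[150:203,290:303].reshape(-1,3),P[150:203,345:352].reshape(-1,3)]);q=L(q);q=q[(q[:,2]>.03)&(q[:,2]<.2)]
A=np.c_[q[:,0],q[:,1],np.ones(len(q))];s=np.linalg.lstsq(A,q[:,2],rcond=None)[0];r=q[:,2]-A@s;g=abs(r)<.006
s=np.linalg.lstsq(A[g],q[g,2],rcond=None)[0];print(len(q),g.sum(),s,"theta",np.arctan(-s[0]))
E
```

```text
104 [[-66.0, -37.0, -2.0], [-66.0, 1.0, 1.0], [-66.0, 35.0, -1.0]]
110 [[-58.0, -34.0, 25.0], [-58.0, 1.0, 25.0], [-58.0, 33.0, 26.0]]
116 [[-51.0, -35.0, 25.0], [-51.0, 1.0, 24.0], [-51.0, 34.0, 24.0]]
122 [[-45.0, -35.0, 25.0], [-44.0, 1.0, 26.0], [-44.0, 34.0, 24.0]]
128 [[-38.0, -35.0, 24.0], [-38.0, 1.0, 52.0], [-37.0, 34.0, 25.0]]
134 [[-31.0, -35.0, 24.0], [-35.0, 1.0, 134.0], [-31.0, 34.0, 26.0]]
140 [[-24.0, -35.0, 25.0], [-29.0, 1.0, 133.0], [-23.0, 34.0, 23.0]]
146 [[-24.0, -27.0, 124.0], [-24.0, 1.0, 126.0], [-24.0, 26.0, 126.0]]
152 [[-18.0, -27.0, 120.0], [-18.0, 1.0, 118.0], [-17.0, 27.0, 117.0]]
158 [[-12.0, -28.0, 113.0], [-11.0, 1.0, 111.0], [-11.0, 27.0, 111.0]]
164 [[-5.0, -29.0, 105.0], [-6.0, 1.0, 112.0], [-5.0, 28.0, 103.0]]
170 [[2.0, -30.0, 97.0], [4.0, 1.0, 85.0], [3.0, 29.0, 94.0]]
176 [[10.0, -31.0, 87.0], [10.0, 0.0, 85.0], [10.0, 30.0, 84.0]]
182 [[18.0, -32.0, 78.0], [16.0, 0.0, 86.0], [19.0, 31.0, 75.0]]
188 [[27.0, -33.0, 67.0], [27.0, 0.0, 66.0], [27.0, 32.0, 65.0]]
194 [[36.0, -34.0, 56.0], [36.0, 0.0, 53.0], [36.0, 33.0, 54.0]]
200 [[46.0, -35.0, 43.0], [46.0, 0.0, 43.0], [46.0, 34.0, 42.0]]
206 [[56.0, -37.0, 33.0], [56.0, 0.0, 33.0], [65.0, 38.0, -1.0]]
frontL [-62.8 -41.3  26. ] [0.4508 0.1647 0.026 ]
frontR [-62.5  41.5  26. ] [0.4753 0.2438 0.026 ]
hingeL [ 56.9 -40.2  34. ] [0.5656 0.1307 0.034 ]
hingeR [57.2 43.4 34. ] [0.5903 0.2105 0.034 ]
1055 1054 [-1.18521645 -0.02396966  0.09767768] theta 0.8699549214993981
```

View pics/c3.png

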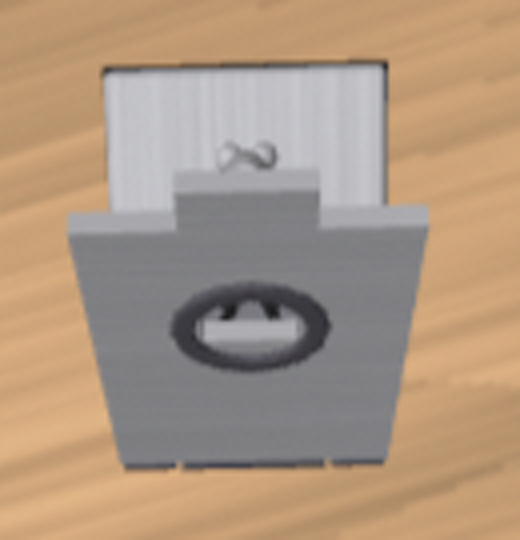

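send_rows:
  plan:
    - [0,0,0,2.5,0.02,-0.9,0]
    - [0,0,0,2.5,0.02,-0.9,0]
    - [0,0,0,2.5,0.02,-0.9,0]
    - [0,0,0,2.5,0,-1.0,0]
    - [0,0,0,1.9,0,-0.2,0]
    - [0,0,0,0,0,0,0]

```text
clock: 4.65
position: [0.5056, 0.1912, 0.1289]
tcp_rot: [0.697, 0.106, 0.701, -0.107]
ft_force: [0.1, -0.6, 0.3]
finger_gap: 0.006
```

send_rows:
  plan:
    - [0,0,0,0.31,0,-0.35,0]
    - [0,0,0,0.31,0,-0.35,0]
    - [0,0,0,0.46,0,-0.45,0]
    - [0,0,0,0.46,0,-0.45,0]
    - [0,0,0,0.5,0,-0.4,0]
    - [0,0,0,0.5,0,-0.4,0]
    - [0,0,0,0.54,0,-0.35,0]
    - [0,0,0,0.54,0,-0.35,0]

```text
clock: 5.45
position: [0.4781, 0.2008, 0.0948]
tcp_rot: [0.699, 0.106, 0.699, -0.106]
ft_force: [0.6, -0.3, -0.3]
finger_gap: 0.005
```

```bash
python3 - <<'E'
from h import *
st=arm.read_state();print(st["clock"],st["position"],st["ft_force"])
p,d=arm.snapshot("wrist");cv2.imwrite("pics/wrist2.png",p)
E
```

```text
5.45 [0.47810107 0.2008127  0.09475084] [ 0.61242114 -0.27081237 -0.31987163]
```

View pics/wrist2.png

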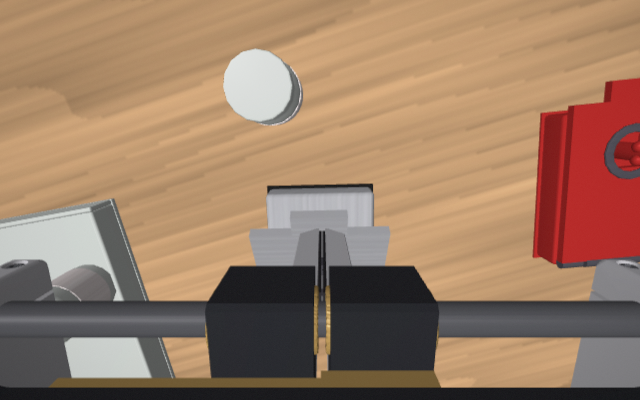

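send_rows:
  plan:
    - [0,0,0,0.57,0,-0.29,0]
    - [0,0,0,0.57,0,-0.29,0]
    - [0,0,0,0.6,0,-0.23,0]
    - [0,0,0,0.6,0,-0.23,0]
    - [0,0,0,0.62,0,-0.17,0]
    - [0,0,0,0.62,0,-0.17,0]

```text
clock: 6.1
position: [0.4652, 0.2048, 0.0589]
tcp_rot: [0.699, 0.106, 0.699, -0.106]
ft_force: [0.2, 0.1, -0.2]
finger_gap: 0.007
```

```bash
python3 - <<'E'
from h import *
st=arm.read_state();print(st["clock"],st["position"],st["ft_force"])
p,d=arm.snapshot("wrist");cv2.imwrite("pics/wrist3.png",p)
p,d=arm.snapshot("scene");cv2.imwrite("pics/scene3.png",cv2.resize(p[120:220,270:400],None,fx=4,fy=4))
E
```

```text
6.1 [0.46515032 0.2048312  0.05885122] [ 0.20960704  0.0582867  -0.17649639]
```

View pics/wrist3.png

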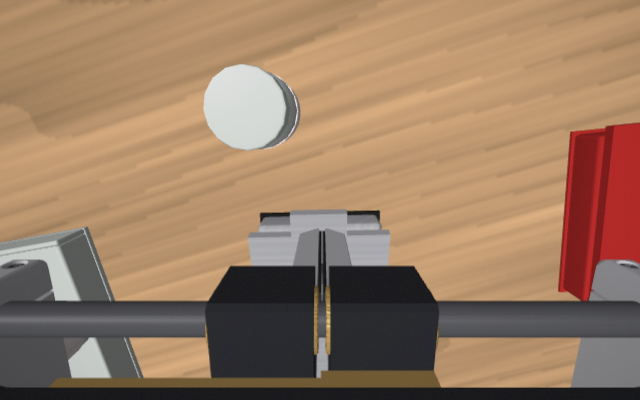

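View pics/scene3.png

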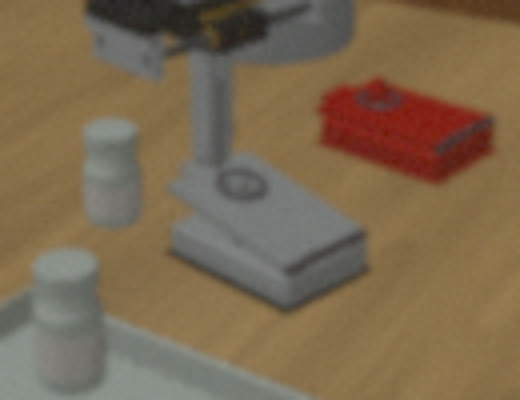

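send_rows:
  plan:
    - [0,0,0,0.62,0,-0.12,0]
    - [0,0,0,0.62,0,-0.11,0]
    - [0,0,0,0.62,0,-0.05,0]
    - [0,0,0,0.5,0,-0.04,0]
    - [0,0,0,0.2,0,0,0]
    - [0,0,0,0,0,0,0]

```text
clock: 6.8
position: [0.4618, 0.2057, 0.0342]
tcp_rot: [0.699, 0.106, 0.699, -0.106]
ft_force: [-0.9, -0.5, 5.6]
finger_gap: 0.004
```

send_rows:
  plan:
    - [0,0,0,0.1,0,0,0]
    - [0,0,0,0,0,0,0]
    - [0,0,0,-4,0,0,0]
    - [0,0,0,-4,0,1.5,0]
    - [0,0,0,-3,0,3,0]
    - [0,0,0,-2,0,3.5,0]
    - [0,0,0,0,0,0.5,9]
    - [0,0,0,0,0,0,9]

```text
clock: 7.6
position: [0.5439, 0.1803, 0.1624]
tcp_rot: [0.699, 0.106, 0.699, -0.106]
ft_force: [-0.4, -0.2, -0.5]
finger_gap: 0.141
```

```bash
python3 - <<'E'
from h import *
st=arm.read_state();print(st["clock"],st["position"],st["qd"].round(3),st["ft_force"])
for n in("wrist","top","scene"):
    p,d=arm.snapshot(n);np.savez(f"{n}4.npz",p=p,d=d,pos=st["position"],rot=st["tcp_rot"])
    if n=="wrist":cv2.imwrite("pics/wrist4.png",p);cv2.imwrite("pics/c4.png",cv2.resize(p[60:230,230:410],None,fx=3.5,fy=3.5,interpolation=cv2.INTER_CUBIC))
E
```

```text
7.6 [0.54392793 0.18028033 0.16244705] [ 0.017 -0.003  0.065  0.009  0.015  0.003] [-0.44109055 -0.15983638 -0.53617828]
```

View pics/wrist4.png

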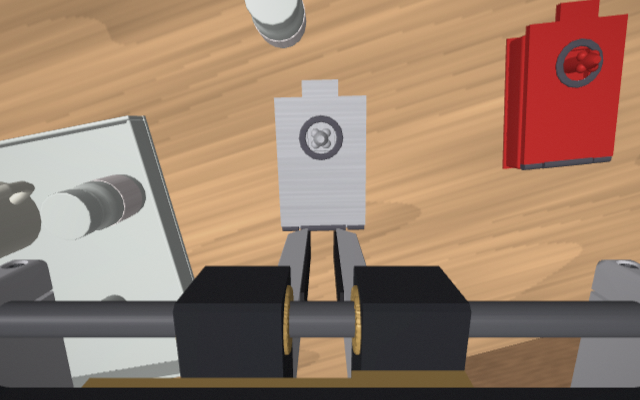

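View pics/c4.png

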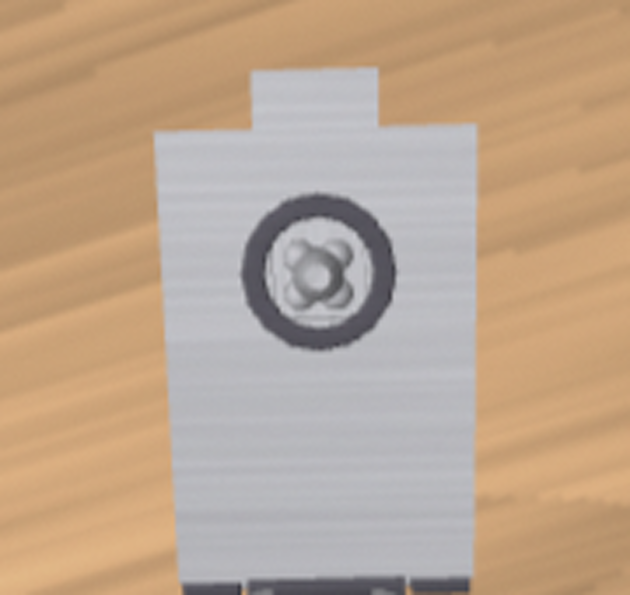

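```bash
python3 - <<'E'
from h import *
z=np.load("wrist4.npz");p=z["p"]
c=cam("wrist",dict(position=z["pos"],tcp_rot=z["rot"]))
g=cv2.cvtColor(p,cv2.COLOR_BGR2GRAY)
m=np.zeros_like(g);m[105:170,290:352]=(g[105:170,290:352]<115)*255
cs,_=cv2.findContours(m,cv2.RETR_EXTERNAL,cv2.CHAIN_APPROX_NONE);k=max(cs,key=len);e=cv2.fitEllipse(k);print(e)
print("washer",onz(c,*e[0],.0395),"tip",onz(c,321.4,138.6,.0575))
o=np.array([.5229,.1858,0]);a=np.radians(-17.04);ex=np.array([np.cos(a),np.sin(a),0]);print("model",o-.03*ex)
# lid hsv corners at z=.034
for uv in[(275,98),(366,96),(281,226),(365,225)]:print(uv,onz(c,*uv,.034))
z=np.load("top4.npz");p=z["p"];c=cam("top");cv2.imwrite("pics/top4.png",cv2.resize(p[180:260,220:460],None,fx=3.3,fy=3.3,interpolation=cv2.INTER_CUBIC))
p=np.load("scene4.npz")["p"];cv2.imwrite("pics/sc4.png",cv2.resize(p[120:210,260:410],None,fx=5,fy=5,interpolation=cv2.INTER_CUBIC))
E
```

```text
((320.69488525390625, 137.3727569580078), (42.50981903076172, 43.07698059082031), 177.22183227539062)
washer [0.49158496 0.1954101  0.0395    ] tip [0.49192315 0.19599089 0.0575    ]
model [0.49421699 0.19459118 0.        ]
(275, 98) [0.44717004 0.1668933  0.034     ]
(366, 96) [0.46941926 0.24419537 0.034     ]
(281, 226) [0.56103527 0.13345431 0.034     ]
(365, 225) [0.58419833 0.21149636 0.034     ]
```

View pics/sc4.png

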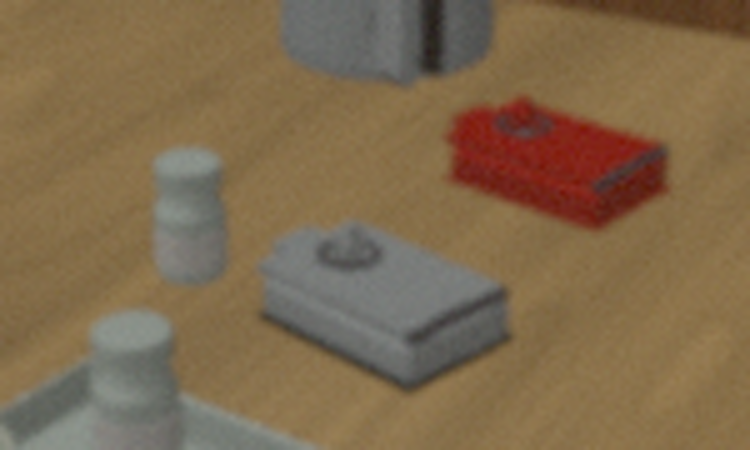

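The lid is shut and the stud stands through the hole, with its tip at about (321,138) in the wrist view. The pressing force confirmed contact at z = 34 mm. Next is the cap.

send_rows:
  plan:
    - [0,0,0,0,-3.89,2.315,9]
    - [0,0,0,0,-3.89,2.315,9]
    - [0,0,0,0,-3.89,2.315,9]
    - [0,0,0,0,-3.89,2.315,9]
    - [0,0,0,0,-3.89,2.315,9]
    - [0,0,0,0,-3.89,2.315,9]
    - [0,0,0,0,-3.89,2.315,9]
    - [0,0,0,0,-3.89,2.315,9]
    - [0,0,0,0,-3.89,2.315,9]
    - [0,0,0,0,-3.89,2.315,9]

```text
clock: 8.75
position: [0.6486, -0.2597, 0.1617]
tcp_rot: [0.698, 0.106, 0.7, -0.105]
ft_force: [1.1, 0.9, 0.1]
finger_gap: 0.956
```

send_rows:
  plan:
    - [0,0,0,0,0,0,9]
    - [0,0,0,0,0,0,9]

```text
clock: 8.95
position: [0.6484, -0.2589, 0.1612]
tcp_rot: [0.698, 0.107, 0.7, -0.106]
ft_force: [0.4, -0.4, -0.1]
finger_gap: 0.96
```

```bash
python3 - <<'E'
from h import *
st=arm.read_state();print(st["clock"],st["position"],st["joint_pos"].round(2),q2R(st["tcp_rot"]).round(3))
n="wrist";p,d=arm.snapshot(n);np.savez(f"{n}5.npz",p=p,d=d,pos=st["position"],rot=st["tcp_rot"])
cv2.imwrite("pics/wrist5.png",p)
E
```

```text
8.95 [ 0.64838318 -0.25893871  0.16118595] [-0.48  0.49  1.28  0.    1.38 -1.75] [[-0.003  0.297  0.955]
 [ 0.002  0.955 -0.297]
 [-1.     0.001 -0.004]]
```

View pics/wrist5.png

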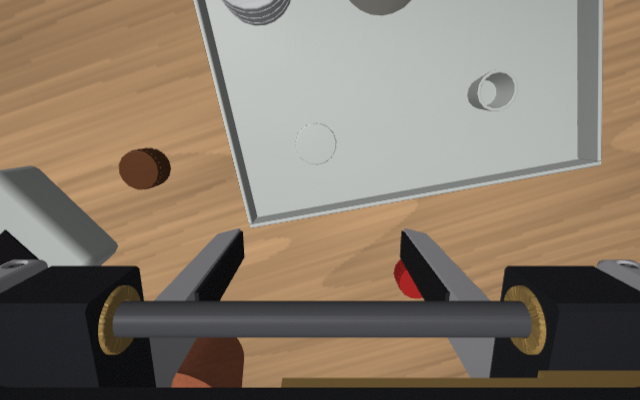

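```bash
python3 - <<'E'
from h import *
z=np.load("wrist5.npz");p=z["p"];d=z["d"]
c=cam("wrist",dict(position=z["pos"],tcp_rot=z["rot"]));P=cloud(c,d)
crop=p[105:185,275:355];g=cv2.cvtColor(crop,cv2.COLOR_BGR2GRAY);g=cv2.normalize(g,None,0,255,cv2.NORM_MINMAX)
cv2.imwrite("pics/c5.png",cv2.resize(cv2.createCLAHE(4).apply(g),None,fx=6,fy=6,interpolation=cv2.INTER_CUBIC))
k=np.zeros(d.shape,bool);k[110:180,280:350]=1;k&=(P[...,2]>.022)&(P[...,2]<.06)
v,u=np.nonzero(k);print(len(u),u.mean(),v.mean(),u.min(),u.max(),v.min(),v.max(),np.median(P[k][:,2]),P[k].mean(0))
(cc,r)=cv2.minEnclosingCircle(np.c_[u,v].astype(np.float32));print(cc,r,onz(c,*cc,.032))
t=onz(c,u.mean(),v.mean(),.032);print("cap",t)
Rm=q2R(z["rot"]);print("delta tool cm to TCP above cap",Rm.T@(t-z["pos"])*100)
E
```

```text
1349 315.3106004447739 142.87768717568568 295 336 122 163 0.030817376658347717 [ 0.59939336 -0.2498659   0.03069317]
(315.3829650878906, 142.76596069335938) 21.09990119934082 [ 0.59918329 -0.24970658  0.032     ]
cap [ 0.5992598  -0.24980016  0.032     ]
delta tool cm to TCP above cap [12.93513142 -0.60330761 -4.91677518]
```

View pics/c5.png

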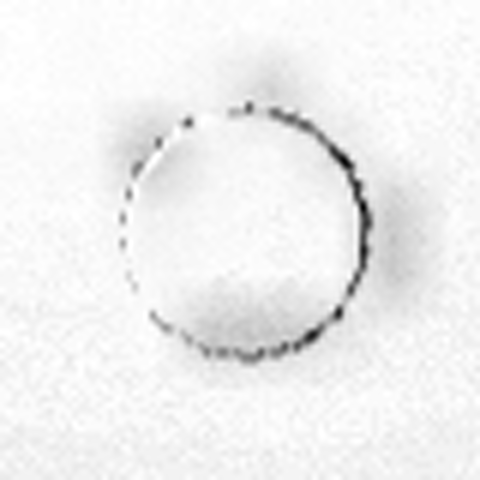

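send_rows:
  plan:
    - [0,0,0,0,-0.3,-2.46,9]
    - [0,0,0,0,-0.3,-2.46,9]
    - [0,0,0,3.5,0,0,9]
    - [0,0,0,3.5,0,0,9]
    - [0,0,0,3,0,0,9]
    - [0,0,0,0,0,0,9]

```text
clock: 9.6
position: [0.5969, -0.2463, 0.0588]
tcp_rot: [0.696, 0.106, 0.703, -0.104]
ft_force: [0.1, -0.1, 0.6]
finger_gap: 0.959
```

```bash
python3 - <<'E'
from h import *
st=arm.read_state();print(st["clock"],st["position"],q2R(st["tcp_rot"]).round(4),st["ft_force"])
n="wrist";p,d=arm.snapshot(n);cv2.imwrite("pics/wrist6.png",p)
E
```

```text
9.6 [ 0.59691678 -0.24628593  0.05879791] [[-0.0088  0.2937  0.9558]
 [ 0.0053  0.9559 -0.2937]
 [-0.9999  0.0025 -0.01  ]] [ 0.10079928 -0.11277075  0.59366717]
```

View pics/wrist6.png

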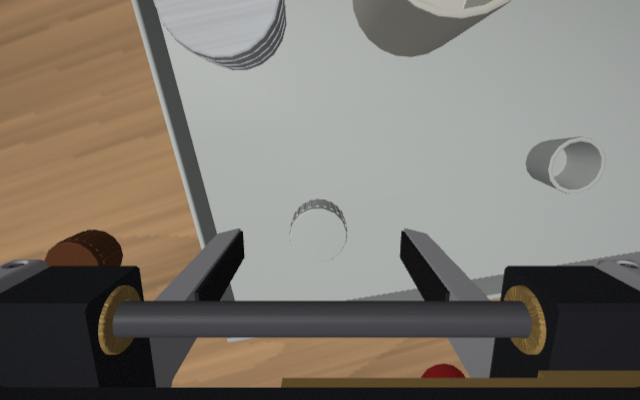

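send_rows:
  plan:
    - [0,0,0,0,0,0,9]
    - [0,0,0,0,0,0,9]
    - [0,0,0,0,0,0,9]

```text
clock: 9.95
position: [0.6019, -0.2509, 0.0648]
tcp_rot: [0.7, 0.105, 0.698, -0.106]
ft_force: [0.2, -0.4, 0.1]
finger_gap: 0.956
```

```bash
python3 - <<'E'
from h import *
st=arm.read_state();Rm=q2R(st["tcp_rot"]);print(st["clock"],st["position"],Rm.round(4),st["qd"].round(3))
print(Rm.T@(np.array([.5993,-.2498,.006])-st["position"])*100)
E
```

```text
9.95 [ 0.60187586 -0.2509194   0.0647942 ] [[ 2.900e-03  2.955e-01  9.553e-01]
 [-1.700e-03  9.554e-01 -2.955e-01]
 [-1.000e+00 -7.000e-04  3.300e-03]] [-0.006  0.005  0.007 -0.    -0.003 -0.   ]
[ 5.87845134  0.03508297 -0.29840359]
```

send_rows:
  plan:
    - [0,0,0,1.5,0,-0.3,9]
    - [0,0,0,1.5,0,0,9]
    - [0,0,0,1.5,0,0,9]
    - [0,0,0,1.0,0,0,9]
    - [0,0,0,0.3,0,0,9]
    - [0,0,0,0,0,0,9]
    - [0,0,0,0,0,0,9]

```text
clock: 10.65
position: [0.5986, -0.2501, 0.0056]
tcp_rot: [0.7, 0.106, 0.699, -0.106]
ft_force: [-0.5, 0.7, -0.8]
finger_gap: 0.957
```

```bash
python3 - <<'E'
from h import *
st=arm.read_state();Rm=q2R(st["tcp_rot"]);print(st["clock"],st["position"],st["qd"].round(3),st["ft_force"])
print(Rm.T@(np.array([.5993,-.2498,.006])-st["position"])*100)
p,d=arm.snapshot("wrist");cv2.imwrite("pics/wrist7.png",p)
E
```

```text
10.65 [ 0.59857103 -0.25009976  0.0056442 ] [-0.001 -0.002  0.001  0.     0.    -0.   ] [-0.4674483   0.6645827  -0.76447305]
[-0.0355029   0.05018786  0.06082175]
```

View pics/wrist7.png

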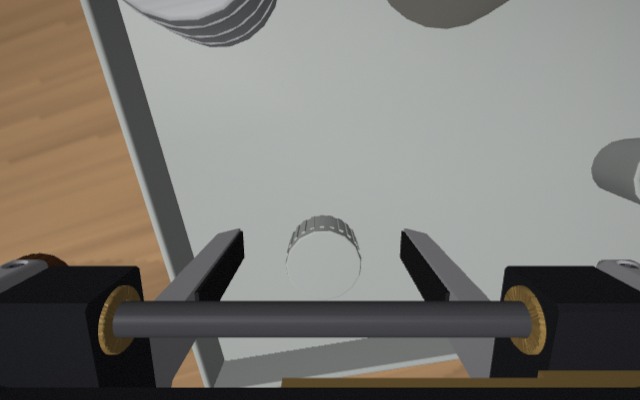

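send_rows:
  plan:
    - [0,0,0,0,0,0,2]
    - [0,0,0,0,0,0,2]
    - [0,0,0,0,0,0,2]
    - [0,0,0,0,0,0,2]
    - [0,0,0,0,0,0,2]
    - [0,0,0,0,0,0,2]
    - [0,0,0,0,0,0,2]
    - [0,0,0,0,0,0,2]

```text
clock: 11.5
position: [0.5979, -0.2497, 0.0049]
tcp_rot: [0.699, 0.106, 0.699, -0.106]
ft_force: [0.3, 1.1, 0.1]
finger_gap: 0.405
```

send_rows:
  plan:
    - [0,0,0,-1,0,0,2]
    - [0,0,0,-2,0,0,2]
    - [0,0,0,-3,0,0,2]
    - [0,0,0,-3,0,0,2]
    - [0,0,0,-3,0,0,2]
    - [0,0,0,0,0,0,2]
    - [0,0,0,0,0,0,2]

```text
clock: 12.2
position: [0.5981, -0.2498, 0.1257]
tcp_rot: [0.7, 0.106, 0.699, -0.106]
ft_force: [0.1, -0.3, 0.1]
finger_gap: 0.402
```

```bash
python3 - <<'E'
from h import *
st=arm.read_state();Rm=q2R(st["tcp_rot"]);print(st["clock"],st["position"],st["qd"].round(3),st["ft_force"],st["finger_gap"]*94)
print(Rm.round(4))
print(Rm.T@(np.array([.492,.1957,.13])-st["position"])*100)
for n in("wrist","scene"):
    p,d=arm.snapshot(n);cv2.imwrite(f"pics/{n}8.png",p);np.savez(f"{n}8.npz",p=p,d=d,pos=st["position"],rot=st["tcp_rot"])
E
```

```text
12.2 [ 0.59813829 -0.24982114  0.12574496] [-0.002  0.028  0.04   0.    -0.001 -0.001] [ 0.07847333 -0.30307227  0.10254347] 37.7558807024766
[[ 1.500e-03  2.958e-01  9.553e-01]
 [-9.000e-04  9.553e-01 -2.958e-01]
 [-1.000e+00 -4.000e-04  1.700e-03]]
[ -0.48257581  39.41897185 -23.31602675]
```

View pics/wrist8.png

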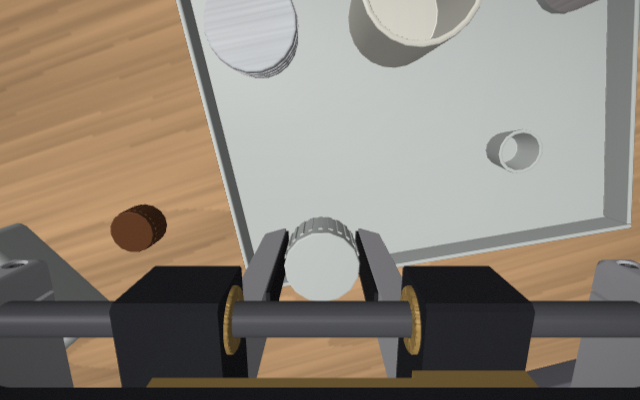

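View pics/scene8.png

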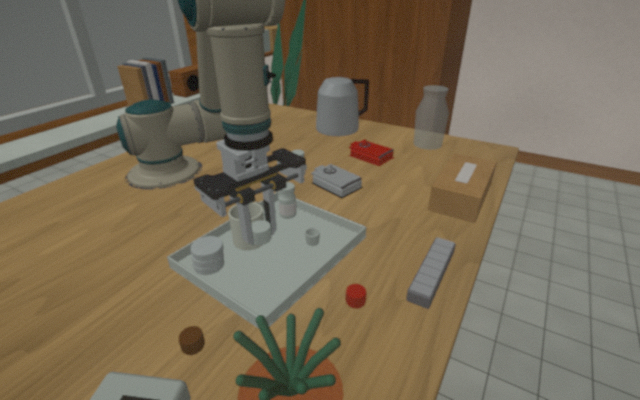

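```bash
python3 - <<'E'
from h import *
z=np.load("wrist8.npz");p=z["p"];d=z["d"]
cv2.imwrite("pics/c8.png",cv2.resize(p[205:310,270:375],None,fx=5,fy=5,interpolation=cv2.INTER_CUBIC))
c=cam("wrist",dict(position=np.zeros(3),tcp_rot=[1,0,0,0]));P=cloud(c,d)
t,r=ray(c,322,264);k=(-.027-t[0])/r[0];print("cap top in tool",t+k*r)
k=np.zeros(d.shape,bool);k[240:298,298:346]=1;q=P[k];print(np.median(q,0))
for u in(286,290,300,310,322,334,345,354,358):print(u,P[262,u].round(4))
for v in range(216,302,6):print(v,P[v,322].round(4))
E
```

```text
cap top in tool [-2.70000000e-02  4.26542096e-05 -4.26251237e-04]
[-2.61267665e-02 -5.94254829e-05  2.28619001e-03]
286 [-0.0262 -0.0177 -0.0011]
290 [-0.0259 -0.0158 -0.001 ]
300 [-0.0248 -0.0109 -0.0005]
310 [-0.0265 -0.0059 -0.0013]
322 [-0.0263  0.     -0.0012]
334 [-0.0263  0.006  -0.0012]
345 [-0.0254  0.0115 -0.0008]
354 [-0.0261  0.0159 -0.0011]
358 [-0.0257  0.0179 -0.0009]
216 [-0.0019  0.     -0.0177]
222 [-0.0129  0.     -0.0176]
228 [-0.022   0.     -0.0174]
234 [-0.0253  0.     -0.0154]
240 [-0.0272  0.     -0.013 ]
246 [-0.0266  0.     -0.0097]
252 [-0.0269  0.     -0.0067]
258 [-1.782e-01 -1.000e-04 -6.900e-02]
264 [-0.0256  0.      0.0002]
270 [-0.0268  0.      0.0029]
276 [-0.0258  0.      0.0066]
282 [-0.0263  0.      0.0096]
288 [-0.0253  0.0001  0.0135]
294 [-0.0261  0.0001  0.0164]
300 [-0.0261  0.0001  0.0198]
```

View pics/c8.png

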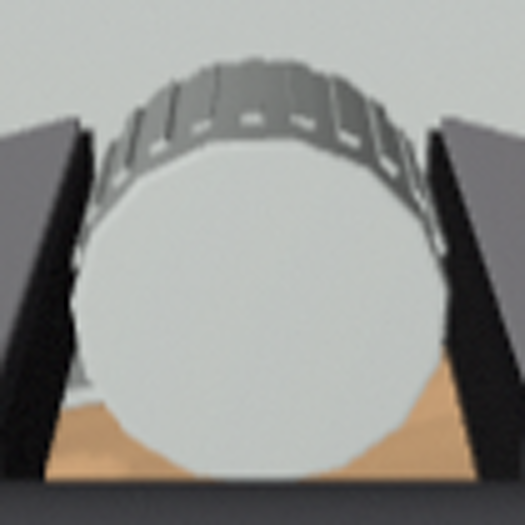

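The cap is held centred: in the crop its disc is at about (322,267) between the pads, and it sits 1.3 mm off the TCP in tool +z. Now I'll carry it to the stud.

send_rows:
  plan:
    - [0,0,0,0,3.285,-1.953,2]
    - [0,0,0,0,3.285,-1.953,2]
    - [0,0,0,0,3.285,-1.953,2]
    - [0,0,0,0,3.285,-1.953,2]
    - [0,0,0,0,3.285,-1.953,2]
    - [0,0,0,0,3.285,-1.953,2]
    - [0,0,0,0,3.285,-1.953,2]
    - [0,0,0,0,3.285,-1.953,2]
    - [0,0,0,0,3.285,-1.953,2]
    - [0,0,0,0,3.285,-1.953,2]

```text
clock: 13.3
position: [0.5068, 0.1231, 0.1232]
tcp_rot: [0.698, 0.106, 0.7, -0.106]
ft_force: [0.4, 0.5, 0.5]
finger_gap: 0.401
```

send_rows:
  plan:
    - [0,0,0,0,3.285,-1.953,2]
    - [0,0,0,0,3.285,-1.953,2]
    - [0,0,0,0,0,0,2]
    - [0,0,0,0,0,0,2]
    - [0,0,0,0,0,0,2]

```text
clock: 13.8
position: [0.4903, 0.1953, 0.1239]
tcp_rot: [0.699, 0.105, 0.7, -0.106]
ft_force: [0.6, -0.3, 0.2]
finger_gap: 0.402
```

```bash
python3 - <<'E'
from h import *
st=arm.read_state();Rm=q2R(st["tcp_rot"]);print(st["clock"],st["position"],st["qd"].round(3),st["ft_force"],st["finger_gap"]*94)
print(Rm.round(4))
print(Rm.T@(np.array([.4908,.1961,.07])-st["position"])*100)
p,d=arm.snapshot("wrist");cv2.imwrite("pics/wrist9.png",p);
E
```

```text
13.8 [0.49031343 0.19525229 0.12393912] [-0.015 -0.004 -0.006  0.004  0.001  0.002] [ 0.56066922 -0.28932142  0.17973878] 37.782242685035996
[[-0.0016  0.2961  0.9552]
 [-0.0012  0.9552 -0.2961]
 [-1.     -0.0016 -0.0012]]
[5.39372227 0.10402922 0.02788984]
```

View pics/wrist9.png

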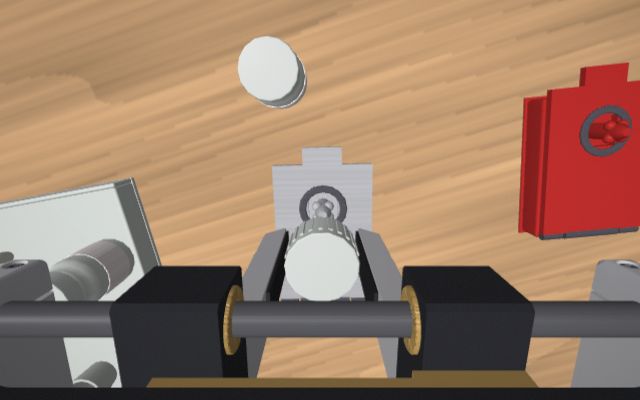

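```bash
python3 - <<'E'
from h import *
p=cv2.imread("pics/wrist9.png");cv2.imwrite("pics/c9.png",cv2.resize(p[170:240,280:365],None,fx=8,fy=8,interpolation=cv2.INTER_CUBIC))
c=cam("wrist")
print(arm.read_state()["position"])
for s in[(.492,.1957)]:
  print("tip",proj(c,[*s,.0575]),"washer",proj(c,[*s,.0395]),"w L/R",proj(c,[s[0]-.02*.296,s[1]-.02*.955,.0395]),proj(c,[s[0]+.02*.296,s[1]+.02*.955,.0395]),"w top",proj(c,[s[0]-.02*.955,s[1]+.02*.296,.0395]))
E
```

```text
[0.49060024 0.19502003 0.12417428]
tip [323.38087626 214.70524381] washer [323.30931426 208.67551888] w L/R [298.93825946 208.67846448] [347.68701087 208.67257248] w top [323.32376299 184.69747729]
```

View pics/c9.png

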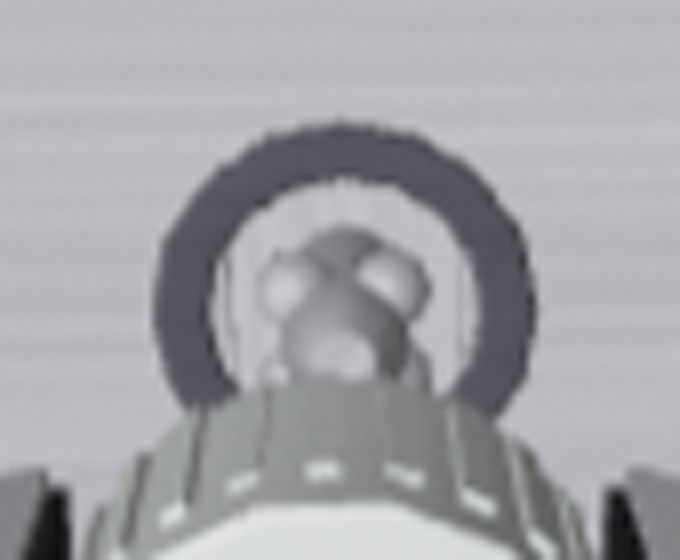

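send_rows:
  plan:
    - [0,0,0,1.5,0.11,0,2]
    - [0,0,0,2,0,0,2]
    - [0,0,0,2,0,0,2]
    - [0,0,0,0.7,0,0,2]
    - [0,0,0,0,0,0,2]
    - [0,0,0,0,0,0,2]

```text
clock: 14.45
position: [0.4917, 0.1968, 0.0633]
tcp_rot: [0.699, 0.106, 0.699, -0.106]
ft_force: [0.1, -0.9, -0.6]
finger_gap: 0.404
```

```bash
python3 - <<'E'
from h import *
st=arm.read_state();Rm=q2R(st["tcp_rot"]);print(st["clock"],st["position"],st["qd"].round(3),st["ft_force"])
print(Rm.round(4))
print(Rm.T@(np.array([.4908,.1961,.0374])-st["position"])*100)
p,d=arm.snapshot("wrist");cv2.imwrite("pics/w10.png",p);
p,d=arm.snapshot("scene");cv2.imwrite("pics/s10.png",cv2.resize(p[100:210,260:410],None,fx=5,fy=5,interpolation=cv2.INTER_CUBIC))
E
```

```text
14.45 [0.49172216 0.1967904  0.06334988] [ 0.006 -0.01  -0.012  0.    -0.002  0.001] [ 0.14887846 -0.90417321 -0.55933575]
[[ 9.000e-04  2.967e-01  9.550e-01]
 [ 1.000e-04  9.550e-01 -2.967e-01]
 [-1.000e+00  3.000e-04  8.000e-04]]
[ 2.59490172 -0.09414929 -0.06965821]
```

View pics/s10.png

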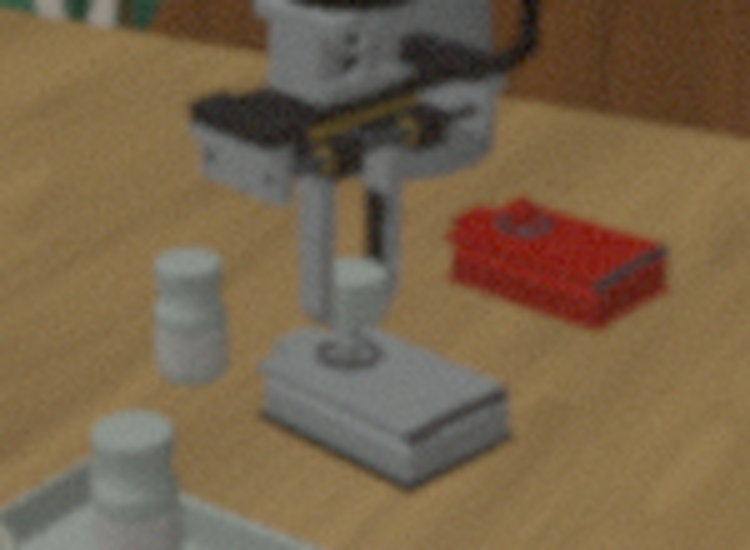

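send_rows:
  plan:
    - [0,0,0,0,-0.09,-0.06,2]
    - [0,0,0,0.4,0,0,2]
    - [0,0,0,0.4,0,0,2]
    - [0,0,0,0.4,0,0,2]
    - [0,0,0,0,0,0,2]
    - [0,0,0,0,0,0,2]

```text
clock: 15.15
position: [0.49, 0.1965, 0.0506]
tcp_rot: [0.699, 0.106, 0.699, -0.106]
ft_force: [0.7, -0.6, -0.3]
finger_gap: 0.406
```

send_rows:
  plan:
    - [0,0,0,0.2,0,0,2]
    - [0,0,0,0.2,0,0,2]
    - [0,0,0,0,0,0,2]

```text
clock: 15.45
position: [0.4906, 0.1965, 0.0476]
tcp_rot: [0.7, 0.106, 0.699, -0.106]
ft_force: [-0.4, -0.4, 4.0]
finger_gap: 0.405
```

send_rows:
  plan:
    - [0,0,0,0.2,0,0,2]
    - [0,0,0,0.1,0,0,2]
    - [0,0,0,0,0,0,2]

```text
clock: 15.75
position: [0.4902, 0.1964, 0.044]
tcp_rot: [0.699, 0.106, 0.699, -0.106]
ft_force: [0.4, -0.9, 0.7]
finger_gap: 0.407
```

send_rows:
  plan:
    - [0,0,0,0.2,0,0,2]
    - [0,0,0,0,0,0,2]

```text
clock: 15.95
position: [0.4895, 0.1963, 0.0406]
tcp_rot: [0.699, 0.105, 0.7, -0.106]
ft_force: [1.5, -1.7, -7.3]
finger_gap: 0.405
```

send_rows:
  plan:
    - [0,0,0,0.2,0,0,2]
    - [0,0,0,0,0,0,2]

```text
clock: 16.15
position: [0.4897, 0.1964, 0.0394]
tcp_rot: [0.699, 0.106, 0.7, -0.106]
ft_force: [0.5, -0.9, -3.9]
finger_gap: 0.408
```

send_rows:
  plan:
    - [0,0,0,0.2,0,0,2]
    - [0,0,0,0,0,0,2]

```text
clock: 16.35
position: [0.4902, 0.1966, 0.0381]
tcp_rot: [0.699, 0.106, 0.699, -0.106]
ft_force: [-0.9, -0.2, 2.6]
finger_gap: 0.407
```

send_rows:
  plan:
    - [0,0,0,0.1,0,0,2]
    - [0,0,0,0,0,0,2]
    - [0,0,0,0,0,0,2]

```text
clock: 16.65
position: [0.4904, 0.1966, 0.0372]
tcp_rot: [0.699, 0.106, 0.699, -0.106]
ft_force: [-1.9, -0.2, 4.5]
finger_gap: 0.406
```

send_rows:
  plan:
    - [0,0,0,0.1,0,0,2]
    - [0,0,0,0,0,0,2]
    - [0,0,0,0,0,0,2]

```text
clock: 16.95
position: [0.4904, 0.1967, 0.0369]
tcp_rot: [0.699, 0.106, 0.699, -0.106]
ft_force: [-2.5, -1.3, 8.9]
finger_gap: 0.407
```

send_rows:
  plan:
    - [0,0,0,0.1,0,0,2]
    - [0,0,0,0,0,0,2]
    - [0,0,0,0,0,0,2]

```text
clock: 17.25
position: [0.4904, 0.1967, 0.0367]
tcp_rot: [0.7, 0.106, 0.699, -0.106]
ft_force: [-4.4, -1.2, 14.7]
finger_gap: 0.404
```

```bash
python3 - <<'E'
from h import *
st=arm.read_state();print(st["clock"],st["position"],st["ft_force"],st["wrist_torque"])
p,d=arm.snapshot("wrist");c=cam("wrist",st);P=cloud(c,d);q=P[245:298,300:345].reshape(-1,3);print("cap top z",np.median(q[:,2]));lq=P[195:205,312:330].reshape(-1,3);print("lid z",np.median(lq[:,2]))
cv2.imwrite("pics/w11.png",p)
p,d=arm.snapshot("scene");cv2.imwrite("pics/s11.png",cv2.resize(p[100:210,260:410],None,fx=5,fy=5,interpolation=cv2.INTER_CUBIC))
print(arm.read_state()["ft_force"])
E
```

```text
17.25 [0.49041232 0.19667888 0.03670659] [-4.36017588 -1.23673732 14.74752244] [-0.18701607  0.60350615 -0.0129408 ]
cap top z 0.06296923980653502
lid z 0.03278779988605851
[-5.00052433 -1.82826846 14.57212989]
```

View pics/s11.png

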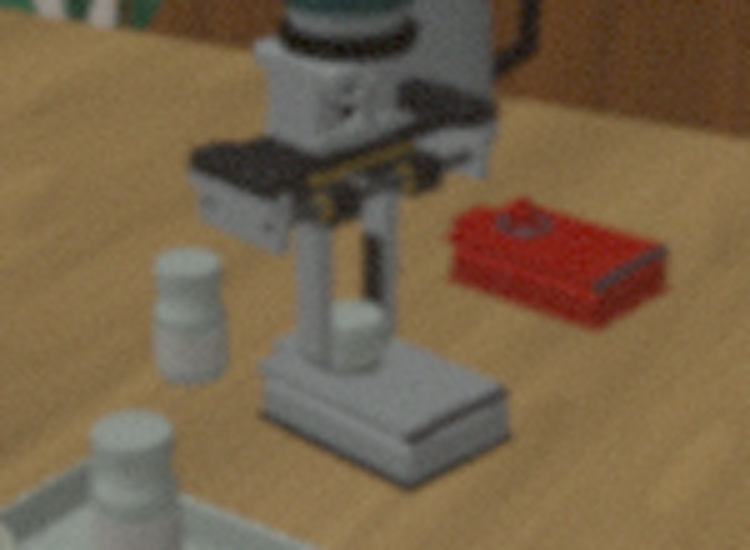

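View pics/w11.png

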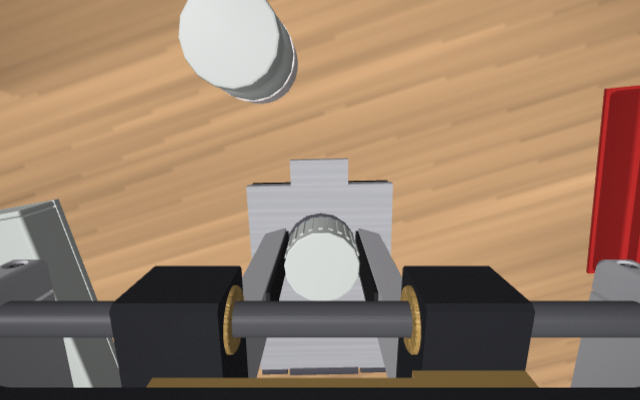

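send_rows:
  plan:
    - [0,0,0,0.05,0,0,2]
    - [0,0,0,0,0,0,2]
    - [0,0,0,0,0,0,2]
    - [0,0,0,0,0,0,2]
    - [0,0,0,0,0,0,2]
    - [0,0,0,0,0,0,2]

```text
clock: 17.95
position: [0.4904, 0.1967, 0.0366]
tcp_rot: [0.7, 0.106, 0.699, -0.106]
ft_force: [-4.6, -2.4, 17.5]
finger_gap: 0.408
```

```bash
python3 - <<'E'
from h import *
st=arm.read_state();print(st["clock"],st["position"],st["ft_force"],st["finger_gap"])
print(arm.sign_off())
E
```

```text
17.95 [0.49041843 0.19668738 0.03658379] [-4.59523457 -2.4067199  17.51472155] 0.4075820427236997
the job is handed in; nothing more can be done
None
```

The lid is shut with the stud through its hole, and the white ribbed cap is clicked onto the stud and still gripped and pressed down. I handed the job in at 17.95 s.

- **Lid:** I pushed it shut by its front strip and tab. The fingers met solid contact at z = 34 mm, and the pictures showed the stud standing up through the hole.
- **Click:** Resistance was 4 N where the lip met the balls. It then dropped and briefly reversed to −7 N as the cap snapped past them.
- **Washer:** The last checks showed a hard stop, with the push at a steady 17.5 N, well above the 3.2 N that flattens the washer. The cap top stood 30.2 mm above the lid by depth, against 30.5 mm expected when flat and about 32 mm when only clicked on. The fingertips stayed about 2.6 mm above the lid, so the push goes through the cap.
- **Disagreements:** The depth picture gave absolute heights about 1.5 mm low for both lid and cap. The top and wrist cameras differed by about 2 mm on the stud position; I used the wrist value and it fitted. A side force of about 5 N remained at the end.
- **Other objects:** I touched none of the mug, bottles, tins or dosing cup. I took no full-scene picture after the press to confirm this.

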